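# Close the loaded profile jig

## Robot

A 6-joint arm with a two-finger parallel gripper is mounted at the origin on the work surface. World frame = base frame: x ahead of the robot, y to its left, z up, the work surface at z = 0. Lengths are in m, angles in rad, forces in N, time in s.
With the tool pointing down it reaches from about 0.35 to 0.975 m from the base axis. Payload 4.9 kg.
Tool frame: the origin (TCP) lies at the very end of the fingers, on their centre line; the grasp point (between the pads) lies 19 mm behind it; x points along the fingers, y is the direction in which the jaws open and shut, and the axes are right-handed (so a half turn about x gives the same grasp; the last joint's range is limited). The gripper opens to 85 mm and grips with 20 to 120 N. Pads are 22 mm wide; open, the fingers measure 114 mm over their backs; the gripper's body (76 mm by 85 mm) begins 54 mm behind the grasp point. The pads swing forward as they close: fully open they stand 13 mm farther back than shut.
Start: joints at [1.077, 0.053, 1.613, -0, 1.476, -0.119], TCP at [0.229, 0.582, 0.231] pointing down, gripper open.
Joint ranges: [-3.01, 3.01], [-1.01, 2.22], [0.06, 2.58], [-1.02, 4.17], [0.09, 2.62], [-3.14, 3.14]. Speed limits (rad/s): [2.57, 2.57, 3.14, 3.14, 3.14, 3.14].

## Interface

Orientations are given as a rotation vector (axis times angle).
In Python, from station import ctrl, get_image, calibration, finish_job, search_frame, cut_out, mark_of gives the robot as it stands. The module is installed in compiled form; this text tells all that it offers.
- The arm moves only by the tool arm_command, never from a script. Its argument "plan" is a list that holds one entry, the list of rows, each a list of 7 numbers: the shift along the tool's x, y, z in m, then the turn, a rotation vector about the tool's x, y, z in degrees, then the finger opening in m, from 0 to 0.0854. A call has 1 to 20 rows; each row shifts and turns the pose as measured when the row begins, along the tool's axes as they then stand; what a row does not reach is not made up. A row lasts 1/12 s, in which the tool goes at most 41.7 mm and 7.16 degrees, less where a joint would pass 70% of its speed; a pose out of reach is approached as far as the arm can. A call with a gripper value outside its range is refused whole. The fingers move at their own pace and stop on an object; "squeeze" is the grip in N (left out, the last holds). Time passes only in rows, so rows that do not move let the fingers close. It gives the time, the measured TCP pose, the force and the opening at its end, in the units of the state.
- ctrl.get_obs(): the state, without advancing time (a new reading comes with each control period).
- get_image(name): name is "scene" or "top"; returns the picture (420x560x3 uint8, red, green, blue); there is no depth.
- calibration(name): a dict with "fx", "fy", "cx", "cy" (pixels), "cam_to_world" (4x4, takes a point from camera to world coordinates). Camera axes: x right, y down, z forward; pixel columns grow to the right and rows downward; lengths in m; the calibration is good to about 2 mm. A picture is of the moment at which its call begins. calibration takes no time and is no camera call.
- finish_job(): hands the job in, once; it reports no verdict.
Trained networks look in the newest picture that a camera, given by its name, has taken for a name from the list of things; names that differ only in an ending like _2 or _b are one class to them, and where a whole thing is asked for, a point or a joint stands for the part that bears it (a point fixed in the world has none). Each returns a list of dicts, best first, with "conf" (0 to 1); they miss things now and then, are a little off and sometimes report something else, mostly with a low value. They report only what shows in the picture. A call takes as long as a camera call. They do not tell look-alikes from the thing itself.
- search_frame(camera, thing): "at" ([x, y, z] in m, in the coordinates of the camera as it stood for that picture, good to about 4 mm: the middle of the surface that is visible of it).
- cut_out(camera, thing): "mask" (420x560 bool, what is visible of it).
- mark_of(camera, thing): "at" ([x, y, z] in m, in the coordinates of the camera as it stood for that picture, good to about 4 mm: a listed point, or the origin of a listed thing).
The state is a dict: "t": time; "q": joint angles; "dq": joint speeds; "effort": joint torques, N m; "tool_pos": TCP position; "tool_rot": TCP orientation; "contact_force": force on the tool from outside, world axes, zero at the start; "wrist_torque": the same for the moment, N m; "opening": finger opening in m.
Only numpy, scipy, OpenCV 4.12 (cv2) and the standard library are available. Lean on these libraries where they do the work, as an engineer would, in place of code of your own. Each camera call takes 0.05 s, during which the arm holds its last target. There are 200 camera calls.

## Task

Two identical assembly jigs stand on the bench, and one of them has a white profile lying loose on its board. Push that jig's sliding jaw along its groove, at the middle of its long cross bar because it wedges when pushed off-centre, until the profile is held between the bar and the fence; then let go. Leave the empty jig's jaw where it is.

Things in the scene. Friction and masses are not known exactly. Their poses are not given: they have to be found in the camera images.
- jig: The loaded jig, fixed: plywood board 280 x 170 x 20 mm with a groove along its middle (20 wide, 12 deep) and a dark steel fence across the far end (22 thick, top 52 above the bench). Stands left or right, turned up to 17 deg. Origin: centre of the underside, at bench height; x along the groove towards the fence, whose inner face is at x = +105 mm. The empty jig looks the same.
- jaw_bar (a point): Centre of the loaded jig's jaw bar, 44 mm above the bench. Aluminium bar 20 (x) x 220 (y) x 32 mm high, top 60 above bench, on a steel shoe (60 wide, top 28 above bench, reaching 60 behind the bar) whose 50 mm key runs in the groove. 0.7 kg, held by weight only; 3 to 10 N within 25 mm of the middle moves it, nearer the ends it wedges. Starts 95 to 145 mm short of closed (x = +65 mm in the jig).
- profile_mid (a point): Centre of the white profile, a loose U-section open at the top: 30 mm wide (x), 150 long (y), 25 high, 0.15 kg. It lies on the loaded jig's board about parallel to the fence and 13 to 22 mm from it; the bar pushes it up to the fence.
- spare_jaw_bar (a point): The centre of the cross bar of the empty jig's jaw, made and measured as the other jaw. Not to be moved.
There are look-alikes about, which are no part of the job. What is shaped like the part that bears jaw_bar but pink or purple is not meant.

How it is judged:
At the end, for the whole second after the job is handed in: The loaded jig's bar centre is beyond x = +55 mm in the jig's frame (closed to 10 mm), down in its groove, square within 6 degrees; the profile lies flat between bar and fence, within 12 mm of the fence, 30 mm of the groove's line and 10 degrees of parallel; at rest (x of jaw_bar in the frame of jig above 0.055 m and z of jaw_bar in the frame of jig below 0.052 m and angle between the x axis of jaw_bar and the x axis of jig, either way round below 0.1 rad and x of profile_mid in the frame of jig between 0.078 and 0.096 m and y of profile_mid in the frame of jig between -0.03 and 0.03 m and z of profile_mid in the frame of jig below 0.042 m and angle between the x axis of profile_mid and the x axis of jig, either way round below 0.1745 rad and linear speed of jaw below 0.02 m/s); the robot touches nothing.
It fails at once if the empty jig's jaw is moved more than 15 mm (distance of spare_jaw_bar from where it was at the start of the episode above 0.015 m).
It also fails if it takes over 32 s, if anything falls off the work surface, if the arm or the gripper's body presses on something with over 40 N, if the wrist force passes 120 N, or if a joint passes its speed limit or range.

## Working session

There is one attempt and no reset: what is moved stays moved. The work goes in short steps, Python scripts to look and compute and a tool call to move; the robot and the scene stay as the last step left them, time stands still between calls to the robot, and variables do not carry over. Pictures are saved under pics/ and viewed, about 8 in all and at most 12, crops included, and the job is handed in when it is done.

Besides the shell and the picture viewer there is one more tool, called after "Emit:" as a command line: name --argument value ..., lists and objects as JSON in quotes. arm_command: Moves the arm, as the interface text tells. Its arguments: {"type":"object","properties":{"plan":{"type":"array","items":{"type":"array","items":{"type":"array","items":{"type":"number"}}}},"squeeze":{"type":"number"}},"required":["plan"]}

```bash
mkdir -p pics; cat > h.py <<'E'
import numpy as np, cv2
from station import *
def w(c,p):
    return (np.array(calibration(c)['cam_to_world'])@np.r_[p,1])[:3]
def px(c,p):
    k=calibration(c); q=np.linalg.inv(k['cam_to_world'])@np.r_[p,1]
    return np.array([k['fx']*q[0]/q[2]+k['cx'],k['fy']*q[1]/q[2]+k['cy']])
def plane(c,uv,z):
    k=calibration(c);T=np.array(k['cam_to_world'])
    d=T[:3,:3]@np.array([(uv[0]-k['cx'])/k['fx'],(uv[1]-k['cy'])/k['fy'],1]);o=T[:3,3]
    return o+d*(z-o[2])/d[2]
E
python3 - <<'E'
from h import *
ims=[]
for c in ('top','scene'):
    im=get_image(c); cv2.imwrite(f'pics/{c}1.png',im[:,:,::-1])
    for t in ('jig','jaw_bar','profile_mid','spare_jaw_bar'):
        for d in mark_of(c,t): print(c,t,round(d['conf'],2),w(c,d['at']).round(3),px(c,w(c,d['at'])).round())
o=ctrl.get_obs();print(o['t'],o['tool_pos'],o['tool_rot'])
E
```

```text
top jig 0.85 [ 0.574  0.142 -0.001] [226. 174.]
top jaw_bar 0.89 [ 0.202 -0.271  0.031] [395. 285.]
top jaw_bar 0.84 [0.241 0.267 0.035] [190. 299.]
top jaw_bar 0.71 [0.495 0.153 0.036] [223. 199.]
top profile_mid 0.77 [0.64  0.131 0.027] [225. 149.]
top spare_jaw_bar 0.68 [ 0.549 -0.188  0.045] [343. 162.]
scene jig 0.64 [ 0.576  0.145 -0.002] [294. 292.]
scene jaw_bar 0.9 [0.239 0.272 0.029] [428. 229.]
scene jaw_bar 0.9 [ 0.203 -0.279  0.036] [258. 156.]
scene jaw_bar 0.74 [0.502 0.156 0.042] [321. 260.]
scene profile_mid 0.59 [0.639 0.134 0.034] [270. 292.]
scene spare_jaw_bar 0.85 [ 0.546 -0.189  0.038] [191. 216.]
0.5 [0.2287842  0.58155911 0.23124969] [ 0.29395968  1.55074959 -0.29415099]
```

View pics/top1.png

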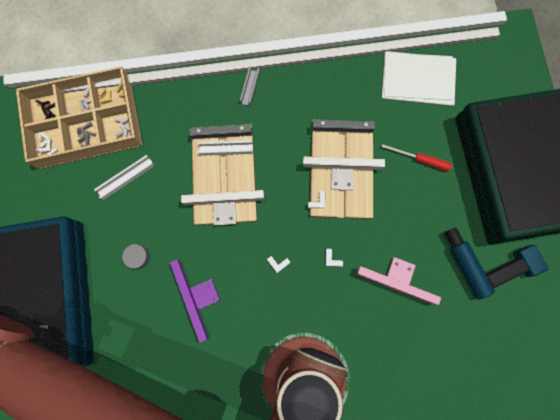

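View pics/scene1.png

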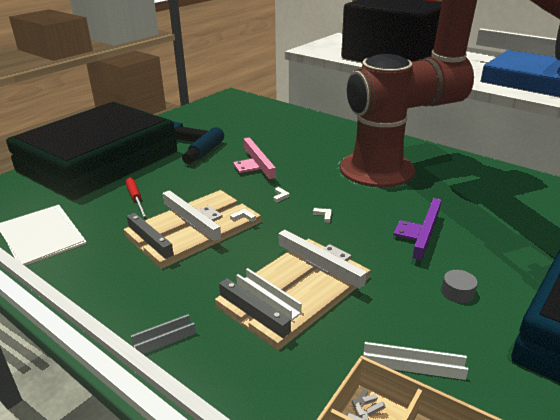

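Candidates in top view:
- Left jig bar (223,198), with a profile at (225,149) on its board. This is the one I want.
- Right jig bar (343,162). Its jig is empty apart from a white L-bracket, so this is the spare.
- Purple (190,299) and pink (399,285) jaw shapes are not meant.
- The white profile at (124,177) is off the jigs.

Next I'll check the choice in a close crop and get the jig's yaw.

```bash
python3 - <<'E'
from h import *
from scipy.spatial.transform import Rotation as R
im=get_image('top')
# board+fence corners estimates: use masks
J=np.array([.575,.1435]);
for t,z in (('jaw_bar',.06),('profile_mid',.045)):
  for d in cut_out('top',t):
    m=d['mask'];ys,xs=np.nonzero(m);print(t,round(d['conf'],2),m.sum(),xs.mean().round(),ys.mean().round())
    P=np.array([plane('top',(x,y),z)[:2] for x,y in zip(xs,ys)]).astype(np.float32)
    print(cv2.minAreaRect(P))
for d in cut_out('top','jig'):
    m=d['mask'];ys,xs=np.nonzero(m);P=np.array([plane('top',(x,y),.02)[:2] for x,y in zip(xs,ys)]).astype(np.float32)
    print('jig',round(d['conf'],2),m.sum(),xs.mean(),ys.mean(),cv2.minAreaRect(P))
c=cv2.resize(im[110:240,165:395],None,fx=3.4,fy=3.4,interpolation=cv2.INTER_CUBIC)
cv2.imwrite('pics/crop1.png',c[:,:,::-1])
print(R.from_rotvec(ctrl.get_obs()['tool_rot']).as_matrix().round(3))
E
```

```text
jaw_bar 0.9 1185 223.0 202.0
((0.4664416015148163, 0.15270212292671204), (0.21733717620372772, 0.08413960784673691), 85.84713745117188)
jaw_bar 0.9 1156 400.0 279.0
((0.22422607243061066, -0.284954309463501), (0.216879203915596, 0.07726883888244629), 61.25352478027344)
jaw_bar 0.83 1421 195.0 298.0Traceback (most recent call last):
  File "<stdin>", line 9, in <module>
  File "h.py", line 9, in plane
    k=calibration(c);T=np.array(k['cam_to_world'])
ValueError: time passes only in moves, steps and waits
```

```bash
sed -i 's/^from station import \*/from station import *\nfrom functools import lru_cache\nimport station\ncalibration=lru_cache(None)(station.calibration)/' h.py; python3 - <<'E'
from h import *
from scipy.spatial.transform import Rotation as R
im=get_image('top')
for t,z in (('jaw_bar',.06),('profile_mid',.045),('jig',.02),('spare_jaw_bar',.06)):
  for d in cut_out('top',t)[:3]:
    m=d['mask'];ys,xs=np.nonzero(m)
    if t=='jaw_bar' and not(ys.mean()<220): continue
    P=np.array([plane('top',(x,y),z)[:2] for x,y in zip(xs,ys)]).astype(np.float32)
    print(t,round(d['conf'],2),m.sum(),xs.mean().round(),ys.mean().round(),cv2.minAreaRect(P))
c=cv2.resize(im[110:240,165:395],None,fx=3.4,fy=3.4,interpolation=cv2.INTER_CUBIC)
cv2.imwrite('pics/crop1.png',c[:,:,::-1])
o=ctrl.get_obs();print(o['t'],R.from_rotvec(o['tool_rot']).as_matrix().round(3))
E
```

```text
jaw_bar 0.79 1261 224.0 203.0 ((0.4654970169067383, 0.15226280689239502), (0.21771414577960968, 0.08777102082967758), 86.44257354736328)
profile_mid 0.74 701 226.0 147.0 ((0.6377732753753662, 0.12897759675979614), (0.14738458395004272, 0.040890902280807495), 82.97979736328125)
jig 0.84 4136 223.0 171.0 ((0.5728230476379395, 0.14712943136692047), (0.176715686917305, 0.28504881262779236), 86.06483459472656)
spare_jaw_bar 0.9 1249 343.0 168.0 ((0.5155761241912842, -0.18161305785179138), (0.21757954359054565, 0.08867542445659637), 80.02989196777344)
0.85 [[ 0.     0.366  0.931]
 [-0.     0.931 -0.366]
 [-1.     0.     0.   ]]
```

View pics/crop1.png

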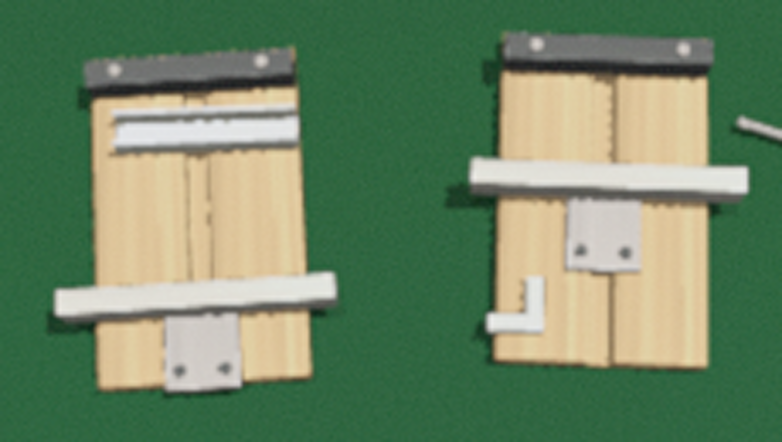

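The crop confirms it: the left jig carries the profile at crop (206,130), and its bar is at crop (196,293). The right jig holds only an L bracket. Now the geometry.

```bash
python3 - <<'E'
from h import *
f=lambda u,v,z: plane('top',(165+u/3.4-.35,110+v/3.4-.35),z)[:2].round(4)
n=dict(barL=f(56,290,.06),barR=f(334,273,.06),barLn=f(57,313,.06),barRn=f(335,297,.06),bL=f(98,389,.02),bR=f(311,377,.02),fL=f(85,62,.052),fR=f(293,49,.052),shL=f(166,391,.028),shR=f(240,389,.028),scr1=f(180,371,.028),scr2=f(224,368,.028))
for k,v in n.items():print(k,v)
ang=lambda a,b:np.degrees(np.arctan2(*(n[a]-n[b])))
print([ang(*p) for p in (('barL','barR'),('barLn','barRn'),('bL','bR'),('fL','fR'))],[np.linalg.norm(n[a]-n[b]) for a,b in (('barL','barR'),('bL','bR'),('fL','fR'))])
E
```

```text
barL [0.5154 0.2601]
barR [0.4987 0.0412]
barLn [0.4968 0.261 ]
barRn [0.4793 0.0429]
bL [0.4399 0.2422]
bR [0.4259 0.0714]
fL [0.7054 0.2208]
fR [0.693  0.0507]
shL [0.4292 0.1871]
shR [0.4226 0.1284]
scr1 [0.4438 0.1743]
scr2 [0.4413 0.1391]
[np.float64(4.362675313935858), np.float64(4.587494747276462), np.float64(4.6858998395027065), np.float64(4.169389478361056)] [np.float64(0.21953610181471292), np.float64(0.1713728099787128), np.float64(0.1705513705603095)]
```

Emit:
arm_command --plan '[[[0.004, -0.0226, 0.0257, 0, 0, 0, 0], [0.004, -0.0226, 0.0257, 0, 0, 0, 0], [0.004, -0.0226, 0.0257, 0, 0, 0, 0], [0.004, -0.0226, 0.0257, 0, 0, 0, 0], [0.004, -0.0226, 0.0257, 0, 0, 0, 0], [0.004, -0.0226, 0.0257, 0, 0, 0, 0], [0.004, -0.0226, 0.0257, 0, 0, 0, 0], [0.004, -0.0226, 0.0257, 0, 0, 0, 0], [0.004, -0.0226, 0.0257, 0, 0, 0, 0], [0.004, -0.0226, 0.0257, 0, 0, 0, 0], [0.004, -0.0226, 0.0257, 0, 0, 0, 0], [0.004, -0.0226, 0.0257, 0, 0, 0, 0], [0.004, -0.0226, 0.0257, 0, 0, 0, 0], [0.004, -0.0226, 0.0257, 0, 0, 0, 0], [0, 0, 0, -5.7, 0, 0, 0], [0, 0, 0, -5.7, 0, 0, 0], [0, 0, 0, -5.6, 0, 0, 0], [0, 0, 0, 0, 0, 0, 0]]]' --squeeze 40

```text
t: 2.35
tool_pos: [0.4588, 0.1363, 0.1746]
tool_rot: [0.055, 1.561, -0.046]
contact_force: [-0.5, 0.3, 1.0]
opening: -0.0003
```

Emit:
arm_command --plan '[[[0, 0.01, -0.006, 0.8, 0, 0, 0], [0, 0.009, -0.006, 0, 0, 0, 0], [0.025, 0, 0, 0, 0, 0, 0], [0.025, 0, 0, 0, 0, 0, 0], [0.025, 0, 0, 0, 0, 0, 0], [0.02, 0, 0, 0, 0, 0, 0], [0, 0, 0, 0, 0, 0, 0], [0, 0, 0, 0, 0, 0, 0]]]'

```text
t: 3.02
tool_pos: [0.4501, 0.1612, 0.0805]
tool_rot: [0.076, 1.552, -0.064]
contact_force: [-0.1, -0.4, 0.6]
opening: 0.0
```

```bash
cat >> h.py <<'E'
from scipy.spatial.transform import Rotation as R
def look(n):
    im=get_image('top');c=cv2.resize(im[110:240,165:280],None,fx=4,fy=4,interpolation=cv2.INTER_CUBIC)
    s=cv2.resize(get_image('scene')[200:360,200:400],None,fx=3.25/1.0*0.78,fy=3.25,interpolation=cv2.INTER_CUBIC)
    s=cv2.resize(s,(340,c.shape[0]));cv2.imwrite(f'pics/{n}.png',np.hstack([c,s])[:,:,::-1])
def st():
    o=ctrl.get_obs();A=R.from_rotvec(o['tool_rot']).as_matrix();y=np.radians(-4.5)
    d=o['tool_pos'][:2]-np.array([.5726,.146]);e=np.array([np.cos(y),np.sin(y)])
    print('t',o['t'],'jig x,y',(d@e).round(4),(e[0]*d[1]-e[1]*d[0]).round(4),'z',o['tool_pos'][2].round(4),'yaw',np.degrees(np.arctan2(A[1,2],A[0,2])).round(2),'xaxis',A[:,0].round(3),'F',o['contact_force'])
E
python3 -c "
from h import *
st();look('a')"
```

```text
t 3.0167 jig x,y -0.1233 0.0055 z 0.0805 yaw -5.11 xaxis [ 0.018  0.007 -1.   ] F [-0.06275246 -0.41107104  0.60593249]
```

View pics/a.png

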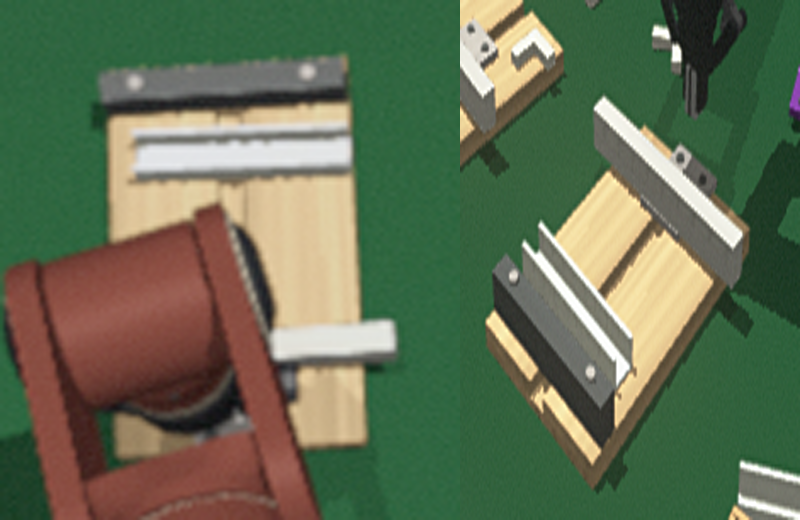

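Fingers are shut behind the bar and above the shoe. I'll centre, lower, and creep to contact.

Emit:
arm_command --plan '[[[0.0, -0.0055, 0, 0, 0, 0, 0], [0.02, 0, 0, 0, 0, 0, 0], [0.02, 0, 0, 0, 0, 0, 0], [0, 0, 0, 0, 0, 0, 0], [0, 0, 0.008, 0, 0, 0, 0], [0, 0, 0.008, 0, 0, 0, 0], [0, 0, 0, 0, 0, 0, 0], [0, 0, 0, 0, 0, 0, 0]]]'

```text
t: 3.78
tool_pos: [0.4783, 0.1546, 0.055]
tool_rot: [0.08, 1.528, -0.061]
contact_force: [-2.5, 0.6, -1.6]
opening: 0.0
```

```bash
python3 -c "
from h import *
st()"
```

```text
t 3.7833 jig x,y -0.0947 0.0011 z 0.055 yaw -5.17 xaxis [ 0.042  0.01  -0.999] F [-2.51082546  0.59641298 -1.63982919]
```

Still 15 mm high and tilted 2.4°. I'll back off, straighten and lower.

Emit:
arm_command --plan '[[[0, 0, -0.01, 0, 0, 0, 0], [0, 0, -0.008, 0, 2.4, 0, 0], [0.012, 0, 0, 0, 0, 0, 0], [0.008, 0, 0, 0, 0, 0, 0], [0, 0, 0, 0, 0, 0, 0]]]'

```text
t: 4.2
tool_pos: [0.4609, 0.157, 0.0359]
tool_rot: [0.083, 1.565, -0.058]
contact_force: [-0.1, -0.4, -0.7]
opening: -0.0001
```

```bash
python3 -c "
from h import *
st()"
```

```text
t 4.2 jig x,y -0.1123 0.0022 z 0.0359 yaw -5.15 xaxis [ 0.006  0.015 -1.   ] F [-0.13394729 -0.44345927 -0.68747301]
```

Emit:
arm_command --plan '[[[0, -0.002, 0.008, 0, 0, 0, 0], [0, 0, 0.008, 0, 0, 0, 0], [0, 0, 0.008, 0, 0, 0, 0], [0, 0, 0.008, 0, 0, 0, 0], [0, 0, 0.008, 0, 0, 0, 0], [0, 0, 0.008, 0, 0, 0, 0], [0, 0, 0.008, 0, 0, 0, 0]]]'

```text
t: 4.78
tool_pos: [0.5093, 0.1504, 0.0324]
tool_rot: [0.082, 1.597, -0.059]
contact_force: [-9.7, -0.1, 6.7]
opening: -0.0001
```

```bash
python3 -c "
from h import *
st()"
```

```text
t 4.7833 jig x,y -0.0635 -0.0005 z 0.0324 yaw -5.11 xaxis [-0.026  0.016 -1.   ] F [-9.6644127  -0.13138666  6.68778245]
```

Drifting low, so I'll raise it slightly, straighten and keep pushing.

Emit:
arm_command --plan '[[[-0.004, 0, 0.007, 0, -1.0, 0, 0], [-0.003, 0, 0.007, 0, -0.5, 0, 0], [-0.001, 0, 0.008, 0, 0, 0, 0], [-0.001, 0, 0.008, 0, 0, 0, 0], [-0.001, 0, 0.008, 0, 0, 0, 0], [0, 0, 0.008, 0, 0, 0, 0]]]'

```text
t: 5.28
tool_pos: [0.5533, 0.1462, 0.0379]
tool_rot: [0.082, 1.588, -0.06]
contact_force: [-9.7, 1.5, 7.4]
opening: 0.0003
```

```bash
python3 -c "
from h import *
st();look('b')"
```

```text
t 5.2833 jig x,y -0.0193 -0.0013 z 0.0379 yaw -5.17 xaxis [-0.017  0.014 -1.   ] F [-9.66739271  1.4700946   7.44374025]
```

View pics/b.png

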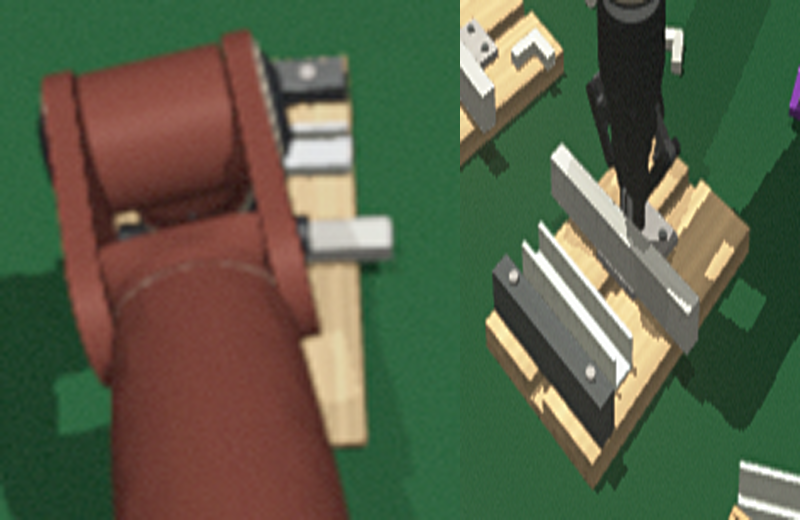

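Bar is square and following. About 64 mm to go.

Emit:
arm_command --plan '[[[-0.001, 0.001, 0.008, 0, -0.5, 0, 0], [-0.001, 0, 0.008, 0, -0.5, 0, 0], [-0.001, 0, 0.008, 0, 0, 0, 0], [-0.001, 0, 0.008, 0, 0, 0, 0], [-0.001, 0, 0.008, 0, 0, 0, 0], [-0.001, 0, 0.007, 0, 0, 0, 0]]]'

```text
t: 5.88
tool_pos: [0.6025, 0.1419, 0.0416]
tool_rot: [0.08, 1.572, -0.062]
contact_force: [-3.9, 1.1, -2.6]
opening: -0.0
```

```bash
python3 -c "
from h import *
st()"
```

```text
t 5.8833 jig x,y 0.0301 -0.0017 z 0.0416 yaw -5.18 xaxis [-0.002  0.012 -1.   ] F [-3.87202848  1.13647107 -2.56257138]
```

Slow final approach.

Emit:
arm_command --plan '[[[0, 0, 0.004, 0, 0, 0, 0], [0, 0, 0.004, 0, 0, 0, 0], [0, 0, 0.004, 0, 0, 0, 0], [0, 0, 0.003, 0, 0, 0, 0]]]'

```text
t: 6.22
tool_pos: [0.6181, 0.1406, 0.0422]
tool_rot: [0.08, 1.579, -0.062]
contact_force: [-13.9, 0.5, 6.1]
opening: 0.0001
```

```bash
python3 -c "
from h import *
st();look('c')"
```

```text
t 6.2167 jig x,y 0.0458 -0.0018 z 0.0422 yaw -5.2 xaxis [-0.009  0.012 -1.   ] F [-13.93895367   0.51598007   6.0578018 ]
```

View pics/c.png

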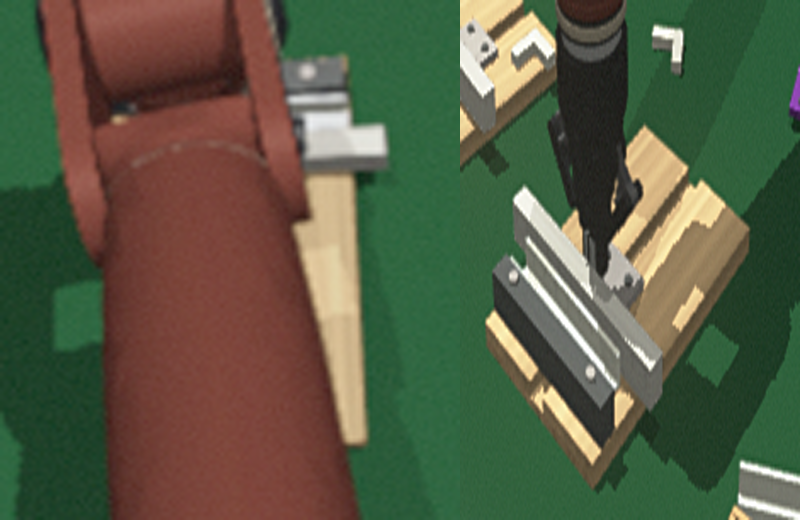

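Nearly closed: the profile looks to be against or close to the fence. I'll make small pushes until the force rises.

Emit:
arm_command --plan '[[[0, 0, 0.003, 0, 0, 0, 0], [0, 0, 0.003, 0, 0, 0, 0]]]'

```text
t: 6.48
tool_pos: [0.6182, 0.1405, 0.0425]
tool_rot: [0.079, 1.598, -0.063]
contact_force: [-18.5, 1.1, 8.6]
opening: -0.0003
```

```bash
python3 -c "
from h import *
st()"
```

```text
t 6.4833 jig x,y 0.0459 -0.0019 z 0.0425 yaw -5.17 xaxis [-0.028  0.012 -1.   ] F [-18.49529356   1.12063862   8.62898858]
```

Stalled at the predicted closed position (TCP 0.046 against 0.045), with force up to 18 N. I'll back straight off, rise and move clear.

Emit:
arm_command --plan '[[[0, 0, -0.006, 0, 0, 0, 0], [0, 0, -0.012, 0, 0, 0, 0], [-0.002, 0, -0.015, 0, 0, 0, 0], [-0.02, 0, 0, 0, 0, 0, 0], [-0.035, 0, 0, 0, 0, 0, 0], [-0.035, 0, 0, 0, 0, 0, 0], [-0.035, 0, 0, 0, 0, 0, 0], [-0.01, 0.035, -0.01, 0, 0, 0, 0], [0, 0.035, -0.015, 0, 0, 0, 0], [0, 0.035, -0.015, 0, 0, 0, 0], [0, 0.035, -0.015, 0, 0, 0, 0], [0, 0.035, -0.015, 0, 0, 0, 0], [0, 0.035, -0.015, 0, 0, 0, 0], [0, 0.035, -0.015, 0, 0, 0, 0], [0, 0.035, -0.015, 0, 0, 0, 0], [0, 0, 0, 0, 0, 0, 0], [0, 0, 0, 0, 0, 0, 0]]]'

```text
t: 7.9
tool_pos: [0.5301, 0.4458, 0.2231]
tool_rot: [0.104, 1.501, -0.051]
contact_force: [1.0, -0.6, 0.6]
opening: 0.0001
```

```bash
python3 - <<'E'
from h import *
st();look('d')
for c in ('top','scene'):
    get_image(c)
    for t in ('jig','jaw_bar','profile_mid','spare_jaw_bar'):
        for d in mark_of(c,t):
            p=w(c,d['at']);y=np.radians(-4.5);e=np.array([np.cos(y),np.sin(y)]);q=p[:2]-[.5726,.146]
            print(c,t,round(d['conf'],2),p.round(3),'jig',(q@e).round(3),(e[0]*q[1]-e[1]*q[0]).round(3))
E
```

```text
t 7.9 jig x,y -0.0659 0.2955 z 0.2231 yaw -5.77 xaxis [ 0.07   0.03  -0.997] F [ 0.99402339 -0.55764434  0.5523324 ]
top jig 0.89 [ 0.576  0.145 -0.001] jig 0.003 -0.001
top jaw_bar 0.91 [0.239 0.266 0.037] jig -0.342 0.093
top jaw_bar 0.83 [ 0.202 -0.272  0.032] jig -0.337 -0.445
top jaw_bar 0.55 [0.636 0.145 0.039] jig 0.063 0.004
top profile_mid 0.81 [0.666 0.131 0.027] jig 0.094 -0.008
top spare_jaw_bar 0.57 [ 0.548 -0.189  0.046] jig 0.002 -0.336
scene jig 0.69 [ 0.573  0.146 -0.002] jig 0.001 -0.0
scene jaw_bar 0.83 [ 0.201 -0.277  0.037] jig -0.338 -0.451
scene jaw_bar 0.75 [0.238 0.275 0.03 ] jig -0.344 0.102
scene jaw_bar 0.7 [0.638 0.14  0.047] jig 0.066 -0.001
scene profile_mid 0.6 [0.661 0.129 0.033] jig 0.09 -0.01
```

View pics/d.png

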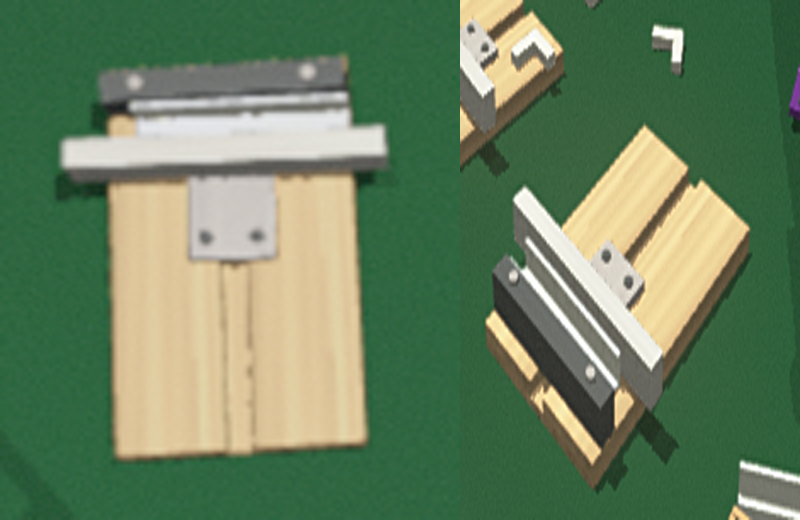

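The picture shows the bar square at crop (224,150). The profile lies flat between it and the fence, and the arm is clear.

```bash
python3 -c "
from station import *
print(finish_job())"
```

```text
the job is handed in; nothing more can be done
None
```

I pushed the left (loaded) jig's jaw at the middle of its bar until the profile stopped against the fence, then backed the arm off and handed the job in at about t = 8 s.

| Last check | Measured | Required |
|---|---|---|
| Bar, x in the jig | +63 mm (top), +66 mm (scene) | above +55 mm |
| Bar, height (z) | 39 to 47 mm | below 52 mm |
| Profile, x in the jig | 94 mm (top), 90 mm (scene) | 78 to 96 mm |
| Profile, y in the jig | −8 to −10 mm | within ±30 mm |

- **Bar and profile angle:** I judged these by eye in the last picture. The bar looks square and the profile flat and parallel.
- **Closing force:** the bar stopped moving at about 18 N on the wrist, at the position I had predicted for closed.
- **Empty jig:** its jaw reads within about 1 mm of its start in the top view. The last scene view did not report it, so that is a single reading.
- **Disagreements:** the two cameras differ by 3 to 4 mm on the bar and profile, within the networks' stated error. The top reading of 94 mm is only 2 mm inside the profile's limit. With the profile against the fence its centre should be at about 90 mm.

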